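# Lock the display plinth's cover panel with its quarter-turn key

## Robot

A 6-joint arm with a two-finger parallel gripper is mounted at the origin on the work surface. World frame = base frame: x ahead of the robot, y to its left, z up, the work surface at z = 0. Lengths are in mm, angles in rad, forces in N, time in s.
With the tool pointing down it reaches from about 350 to 925 mm from the base axis. Payload 6.4 kg.
Tool frame: the origin (TCP) lies on the mounting face of the last link; the fingertips stand 199 mm ahead of it and the grasp point (between the pads) lies 180 mm ahead of it; z points along the fingers, x is the direction in which the jaws open and shut, and the axes are right-handed (so a half turn about z gives the same grasp; the last joint's range is limited). The gripper opens to 94 mm and grips with 3 to 60 N. Pads are 16 mm wide; open, the fingers measure 119 mm over their backs; the gripper's body (75 mm by 177 mm) begins 78 mm behind the grasp point.
Start: joints at [-1.307, 0.245, 1.558, -0, 1.339, -0.174], TCP at [275.573, -588.707, 404.655] pointing down, gripper open.
Joint ranges: [-3.13, 3.13], [-1.02, 2.26], [0.13, 2.54], [-0.95, 4.09], [0.21, 2.88], [-2.74, 2.74]. Speed limits (rad/s): [2.57, 2.57, 3.14, 3.14, 3.14, 3.14].

## Interface

Orientations are given as a unit quaternion [w, x, y, z].
In Python, from cell import r gives the robot as it stands.
- The arm moves only by the tool drive_tool, never from a script. Its argument "motion" is one flat list of numbers, 7 for each row, row after row: the shift along the tool's x, y, z in units of 60 mm (1.0 is 60 mm), then the turn, a rotation vector about the tool's x, y, z in degrees, then the finger opening in mm, from 0 to 94. In form: [dx, dy, dz, rx, ry, rz, claw, dx, dy, dz, rx, ry, rz, claw, ...]. A call has 1 to 8 rows; each row shifts and turns the pose as measured when the row begins, along the tool's axes as they then stand; what a row does not reach is not made up. A row lasts 1/8 s, in which the tool goes at most 62.5 mm and 10.7 degrees, less where a joint would pass 70% of its speed; a pose out of reach is approached as far as the arm can. A call is refused whole if a number of a shift passes 1 or a number of a turn 10.7, either way. A call with a gripper value outside its range is refused whole. The fingers move at their own pace and stop on an object; the grip force is fixed at half the most. Time passes only in rows, so rows that do not move let the fingers close. It gives the time, the measured TCP pose, the force and the opening at its end, in the units of the state.
- r.get_state(): the state, without advancing time (a new reading comes with each control period).
- r.snapshot(name): name is "scene" or "side" or "wrist"; returns a dict with "frame" (384x512x3 uint8, blue, green, red), "depth" (384x512 float32, mm along the optical axis (not along the pixel's ray), 0 where there is no reading), "mtx" (3x3 intrinsics, pixels), "cam_to_world" (4x4, takes a point from camera to world coordinates). Camera axes: x right, y down, z forward; pixel columns grow to the right and rows downward; lengths in mm; the calibration is good to about 2 mm. A picture is of the moment at which its call begins.
- r.finish_job(): hands the job in, once; it reports no verdict.
The state is a dict: "clock": time; "joints": joint angles; "joint_vel": joint speeds; "joint_torque": joint torques, N m; "tool_pos": TCP position; "tool_rot": TCP orientation; "ft_force": force on the tool from outside, world axes, zero at the start; "moment": the same for the moment, N m; "opening": finger opening in mm.
Only numpy, scipy, OpenCV 4.12 (cv2) and the standard library are available. Lean on these libraries where they do the work, as an engineer would, in place of code of your own. Each camera call takes 0.05 s, during which the arm holds its last target. There are 200 camera calls.

## Task

Fasten the cover panel of the square display plinth: take the big wooden quarter-turn key from its sloping rest, stand it foot down in the round steel-lined hole in the plinth's top and let go of it there. Then take it again by its cross handle, turn it until its foot bar finds the hidden slot and sinks in, press it down fully against the spring, give it a quarter turn and let go, so that it stays locked with its thick collar level with the rim of the hole. Leave the toys on the counter where they are.

Things in the scene. Friction and masses are not known exactly. Their poses are not given: they have to be found in the camera images.
- key: Quarter-turn key, pale wood, 164 mm long, about 0.24 kg. Origin: centre of its foot's underside; z runs up the shank to the handle, y along foot bar and handle (parallel), x across them. Foot bar: 0-12 mm up, 50 mm long (y), 14 wide (x). Round neck 14 mm thick: 12-30 up. At the start it leans 45 degrees in the rest, handle end up, y level. Half a turn about z makes no difference.
- key_collar (a point): Centre of the top face of the key's round collar (55 mm across, 30 to 80 mm up the key from its foot, lower edge bevelled 5 mm); axes as the key's.
- key_shank (a point): Middle of the key's square shank (16 x 16 mm, 80 to 140 mm up the key), 110 mm from its foot; axes as the key's. In the rest it is free on all sides, about 127 mm above the table, and can be gripped across the key's y.
- key_handle (a point): Middle of the key's cross handle (140 to 164 mm up the key; 80 mm long in y, 16 mm wide in x), 152 mm from its foot; axes as the key's.
- rest: Fixed sloping wooden rest, 190 x 100 mm, 180 mm high; origin under its middle. The key's foot lies at (-70, 0, 49) mm in it, the key's z along (1, 0, 1): handle at the far, high end. Foot stop, cheeks beside the collar, a 28 mm wide post under the handle and an end board 8 mm past the handle's top hold the key. Lift the key straight up out of it.
- plinth: Fixed square display plinth of plywood, 180 x 180 x 128 mm, origin under its centre, z up; the round hole is in the middle of its top.
- mouth (a point): Centre of the hole's mouth, 130 mm above the table (the steel rim, 120 mm across, stands 2 mm above the plinth); axes as the plinth's. The bore is 58 mm across and 60 mm deep to the slot plate. A key stood in it on the plate is kept upright by its collar, to within about 6 degrees.
- slot_plate (a point): Centre of the top of the dark steel slot plate, 60 mm below the mouth, 12 mm thick; axes as the plinth's, NOT the slot's. Its slot, 56 x 20 mm, lies anywhere within 0.7 rad either way of the plinth's y and is not measured: turn the key, foot bar resting on the plate, until the bar lines up. It then sinks 10 mm by its weight, on to a spring pad (4 N at first, 10 N at the hard stop).
- lock_depth (a point): Where the key's foot centre rests when locked, 80 mm below the mouth, collar top level with the rim. Press the foot to at least 85 mm below the mouth (hard stop at 89), then it turns freely, either way. At 90 degrees (good to about 8) from the slot, a 4 mm deep, 26 mm wide recess under the plate catches the foot bar when let go. Elsewhere it stays at 84 mm or springs back up.
- skittle: loose turned wooden skittle, 38 mm across, 88 mm tall, origin under its centre: leave alone
- car: loose wooden toy car, 90 x 50 x 55 mm: leave alone
- tin: loose closed round tin, 60 mm across, 85 mm tall: leave alone
- puzzle_box: loose flat cardboard box, 110 x 80 x 35 mm: leave alone
- bowl: loose dark wooden bowl, 90 mm across, 40 mm tall: leave alone
- stack_ring: loose wooden stacking ring, 76 mm across, 22 mm tall: leave alone
- castle: loose wooden toy castle, 80 x 30 x 66 mm: leave alone

How it is judged:
By the outcome, as a careful person would: the job done as asked, in the order asked, and still so for the second after the job is handed in, with the robot touching nothing.
It also fails if it takes over 69 s, if anything falls off the work surface, if the arm or the gripper's body presses on something with over 40 N, if the wrist force passes 120 N, or if a joint passes its speed limit or range.

## Working session

There is one attempt and no reset: what is moved stays moved. The work goes in short steps, Python scripts to look and compute and a tool call to move; the robot and the scene stay as the last step left them, time stands still between calls to the robot, and variables do not carry over. Pictures are saved under pics/ and viewed, about 8 in all and at most 12, crops included, and the job is handed in when it is done.

Besides the shell and the picture viewer there is one more tool, called after "Call:" as name(argument=value, ...) on one line, values as JSON. drive_tool: Moves the arm, as the interface text tells. Its arguments: {"type":"object","properties":{"motion":{"type":"array"}},"required":["motion"]}

```bash
mkdir -p pics; ls; cat > h.py <<'E'
import numpy as np, cv2
from cell import r
from scipy.spatial.transform import Rotation as R
def snap(n):
    s=r.snapshot(n); return s
def cloud(s):
    d=s["depth"];v,u=np.mgrid[:d.shape[0],:d.shape[1]];K=s["mtx"]
    p=np.stack([(u-K[0,2])/K[0,0]*d,(v-K[1,2])/K[1,1]*d,d],-1)
    T=s["cam_to_world"];w=p@T[:3,:3].T+T[:3,3]; w[d==0]=np.nan; return w
def q2R(q): return R.from_quat([q[1],q[2],q[3],q[0]])
E
python3 - <<'E'
from h import *
s=snap("scene");t=snap("side")
np.savez("v0.npz",a=cloud(s),b=cloud(t),ia=s["frame"],ib=t["frame"])
cv2.imwrite("pics/scene0.png",s["frame"]);cv2.imwrite("pics/side0.png",t["frame"])
for k in(s,t):print(k["cam_to_world"].round(3).tolist(),k["mtx"].round(1).tolist())
st=r.get_state();print({k:np.round(v,3).tolist() for k,v in st.items()})
E
```

```text
pics
[[-0.237, 0.719, -0.653, 1464.501], [0.971, 0.163, -0.173, 226.853], [-0.018, -0.675, -0.738, 1151.075], [0.0, 0.0, 0.0, 1.0]] [[449.9, 0.0, 253.9], [0.0, 449.9, 197.2], [0.0, 0.0, 1.0]]
[[-0.871, -0.284, 0.401, -135.981], [-0.491, 0.507, -0.708, 1204.148], [-0.002, -0.814, -0.581, 1111.451], [0.0, 0.0, 0.0, 1.0]] [[483.5, 0.0, 260.2], [0.0, 483.5, 187.2], [0.0, 0.0, 1.0]]
{'clock': 0.1, 'joints': [-1.307, 0.246, 1.559, 0.0, 1.339, -0.174], 'joint_vel': [0.0, -0.002, -0.002, -0.001, 0.001, 0.002], 'joint_torque': [0.0, -41.691, -31.553, 0.069, 0.031, -0.0], 'tool_pos': [275.527, -588.498, 403.681], 'tool_rot': [-0.001, 0.844, -0.537, -0.001], 'ft_force': [0.497, -0.582, 0.11], 'moment': [0.012, 0.011, 0.004], 'opening': 94.023}
```

View pics/scene0.png

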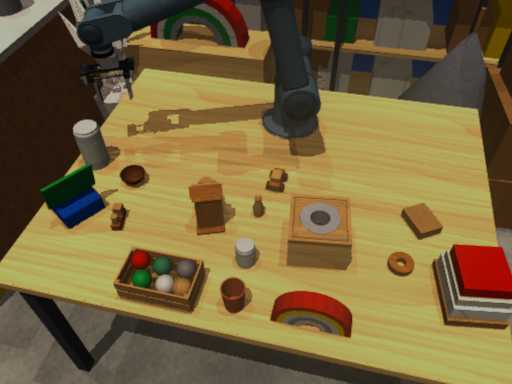

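View pics/side0.png

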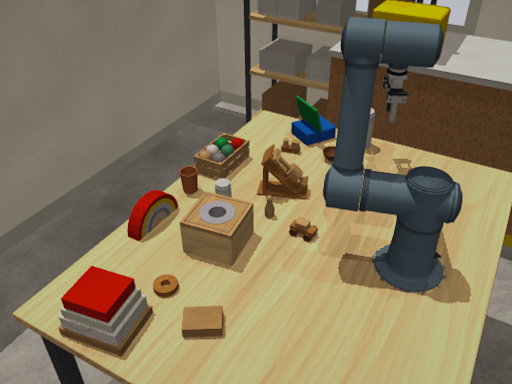

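```bash
python3 - <<'E'
from h import *
v=np.load("v0.npz")
for n,im,(y0,y1,x0,x1) in(("a",v["ia"],(165,275,180,370)),("b",v["ib"],(135,265,175,325))):
    c=cv2.resize(im[y0:y1,x0:x1],None,fx=4,fy=4,interpolation=cv2.INTER_CUBIC);cv2.imwrite(f"pics/crop_{n}.png",c)
A,B=v["a"],v["b"]
print("a rest grid");
for y in range(180,236,6): print(y,[tuple(A[y,x].round().tolist()) for x in (195,202,208,214,220)])
# rim: grey, z~130
for n,W,im in(("a",A,v["ia"]),("b",B,v["ib"])):
    hsv=cv2.cvtColor(im,cv2.COLOR_BGR2HSV)
    m=(np.abs(W[...,2]-130)<6)&(hsv[...,1]<60)&(W[...,0]>350)
    p=W[m];med=np.median(p,0);k=np.linalg.norm(p-med,axis=1)<75;p=p[k];(c,sz,ang)=cv2.minAreaRect(p[:,:2].astype(np.float32))
    print(n,"rim",len(p),p.min(0),p.max(0),c,sz,p[:,2].mean())
    e=(p[:,:2].min(0)+p[:,:2].max(0))/2
    m=(np.abs(W[...,2]-128)<7)&(np.linalg.norm(W[...,:2]-e,axis=-1)<140)
    print("top",cv2.minAreaRect(W[m][:,:2].astype(np.float32)))
E
```

```text
a rest grid
180 [(409.0, -271.0, -2.0), (519.0, -195.0, 124.0), (508.0, -179.0, 116.0), (393.0, -204.0, -3.0), (387.0, -184.0, -4.0)]
186 [(595.0, -187.0, 175.0), (590.0, -166.0, 175.0), (585.0, -149.0, 173.0), (579.0, -132.0, 171.0), (579.0, -113.0, 175.0)]
192 [(610.0, -183.0, 165.0), (603.0, -163.0, 162.0), (598.0, -146.0, 161.0), (589.0, -130.0, 155.0), (587.0, -111.0, 158.0)]
198 [(623.0, -180.0, 152.0), (618.0, -159.0, 152.0), (613.0, -142.0, 151.0), (606.0, -126.0, 147.0), (601.0, -108.0, 146.0)]
204 [(617.0, -186.0, 116.0), (612.0, -165.0, 117.0), (609.0, -146.0, 118.0), (607.0, -127.0, 121.0), (509.0, -146.0, 9.0)]
210 [(623.0, -187.0, 95.0), (617.0, -166.0, 94.0), (613.0, -148.0, 93.0), (605.0, -131.0, 89.0), (598.0, -114.0, 86.0)]
216 [(571.0, -216.0, -2.0), (619.0, -168.0, 66.0), (614.0, -150.0, 65.0), (607.0, -133.0, 62.0), (600.0, -115.0, 59.0)]
222 [(597.0, -207.0, -0.0), (621.0, -170.0, 39.0), (616.0, -152.0, 37.0), (609.0, -135.0, 33.0), (604.0, -116.0, 33.0)]
228 [(616.0, -201.0, -7.0), (623.0, -173.0, 9.0), (620.0, -154.0, 11.0), (614.0, -135.0, 9.0), (611.0, -116.0, 10.0)]
234 [(646.0, -190.0, 2.0), (646.0, -166.0, 8.0), (634.0, -150.0, -2.0), (633.0, -130.0, 2.0), (629.0, -111.0, 3.0)]
a rim 687 [536.01598157 139.04096048 124.61050276] [655.64899326 253.22684199 135.79264623] (595.7434692382812, 195.31838989257812) (113.75304412841797, 114.63986206054688) 129.36172876770846
top ((596.5664672851562, 195.00814819335938), (188.01791381835938, 180.02908325195312), 7.612475395202637)
b rim 228 [570.78049061 138.95939221 124.22260379] [669.62192796 219.53748842 135.77423126] (617.779296875, 177.50540161132812) (97.7025146484375, 78.129150390625) 129.95182288573824
top ((595.5401000976562, 198.49960327148438), (185.61370849609375, 189.9029541015625), 7.679009914398193)
```

View pics/crop_a.png

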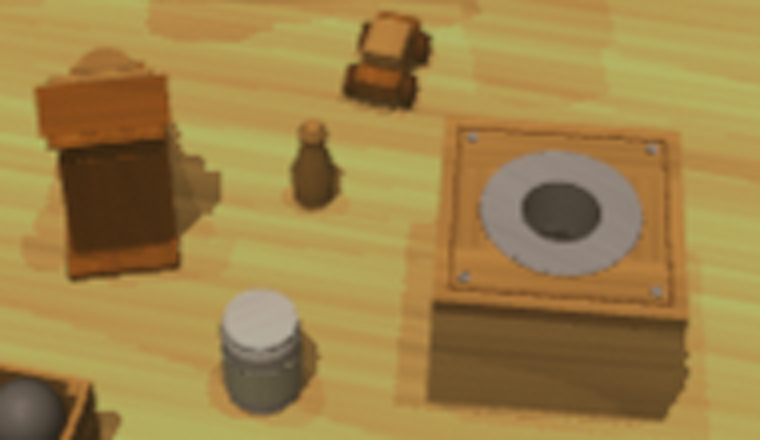

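View pics/crop_b.png

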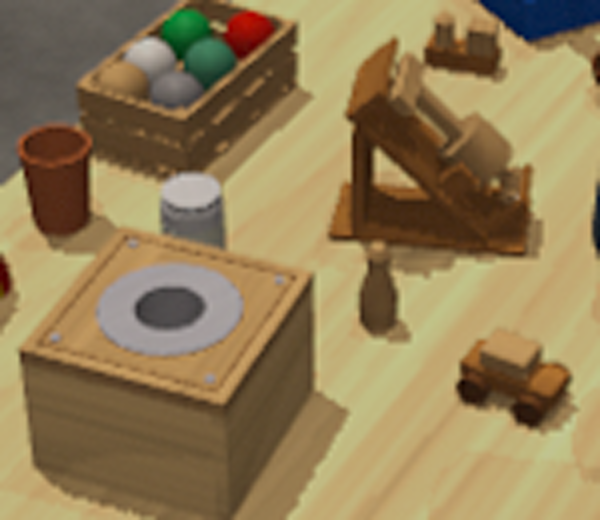

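The rest is at about (535,-165) mm, with its high end pointing away from the robot (scene px ~208,190). The plinth is at about (596,196), scene px ~320,218. I'll move above the rest and measure with the wrist camera.

Call:
drive_tool(motion=[-0.57,-0.84,-0.2,0,0,0,94,-0.57,-0.84,-0.2,0,0,0,94,-0.57,-0.84,-0.2,0,0,0,94,-0.57,-0.84,-0.2,0,0,0,94,-0.57,-0.84,-0.2,0,0,0,94,-0.57,-0.84,-0.2,0,0,0,94,-0.57,-0.84,-0.2,0,0,0,94,-0.57,-0.84,-0.2,0,0,8,94])

```text
clock: 1.1
tool_pos: [526.0, -167.1, 497.5]
tool_rot: [-0.002, 0.801, -0.599, -0.004]
ft_force: [0.7, -0.7, 0.2]
opening: 94.1
```

```bash
python3 - <<'E'
from h import *
w=snap("wrist");st=r.get_state()
np.savez("w1.npz",a=cloud(w),i=w["frame"],K=w["mtx"],T=w["cam_to_world"]);cv2.imwrite("pics/w1.png",w["frame"])
print(w["cam_to_world"].round(3).tolist(),w["mtx"].round(1).tolist());print(st["clock"],st["tool_pos"],q2R(st["tool_rot"]).as_matrix().round(3).tolist())
E
```

```text
[[0.282, -0.932, -0.227, 590.864], [-0.959, -0.276, -0.057, -148.609], [-0.009, 0.234, -0.972, 477.941], [0.0, 0.0, 0.0, 1.0]] [[281.7, 0.0, 256.5], [0.0, 281.7, 187.9], [0.0, 0.0, 1.0]]
1.15 [ 528.24143871 -162.0757944   499.50429733] [[0.283, -0.959, 0.001], [-0.959, -0.283, 0.011], [-0.01, -0.004, -1.0]]
```

View pics/w1.png

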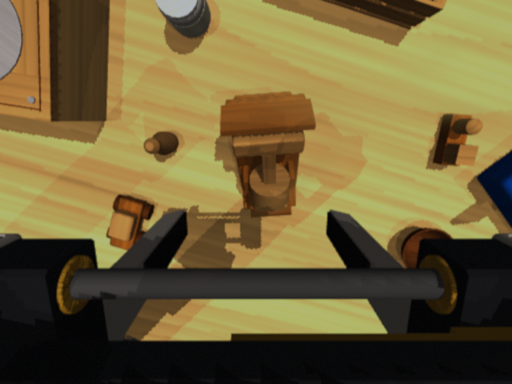

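The picture shows the handle at px (233..303, ~143), the shank at (269,168) and the collar at (270,185). Next I'll measure them from the cloud.

```bash
python3 - <<'E'
from h import *
v=np.load("w1.npz");A=v["a"];im=v["i"]
for y in(96,105,115,125,130,135,140,145,150,155,160,165,170,175,180,185,190,200,210):
    print(y,[tuple(A[y,x].round().astype(int).tolist())+tuple(cv2.cvtColor(im,cv2.COLOR_BGR2HSV)[y,x].tolist()) for x in (240,262,269,276,296)])
E
```

```text
96 [(618, -109, 9, 15, 188, 140), (617, -144, 144, 15, 186, 130), (619, -152, 146, 15, 184, 137), (621, -159, 147, 15, 184, 132), (628, -181, 146, 15, 188, 145)]
105 [(600, -124, 152, 14, 200, 131), (607, -147, 154, 14, 196, 138), (609, -154, 154, 15, 195, 135), (611, -162, 157, 15, 189, 136), (617, -183, 158, 15, 184, 132)]
115 [(590, -127, 164, 14, 198, 134), (597, -150, 166, 14, 195, 124), (599, -157, 166, 15, 195, 124), (601, -164, 167, 15, 195, 123), (607, -185, 169, 15, 190, 130)]
125 [(580, -131, 174, 14, 199, 114), (587, -153, 175, 14, 203, 112), (589, -160, 177, 13, 201, 113), (591, -167, 176, 14, 202, 116), (597, -187, 177, 14, 197, 109)]
130 [(575, -132, 177, 14, 205, 96), (582, -154, 176, 14, 204, 85), (584, -162, 174, 14, 206, 84), (586, -169, 173, 13, 202, 86), (592, -189, 171, 15, 199, 82)]
135 [(569, -133, 162, 15, 181, 89), (576, -156, 164, 15, 169, 80), (579, -164, 164, 16, 169, 116), (581, -171, 164, 16, 169, 131), (587, -191, 167, 16, 169, 131)]
140 [(565, -135, 168, 16, 171, 146), (571, -158, 168, 16, 171, 151), (574, -165, 169, 16, 170, 156), (576, -172, 170, 16
[... 1369 characters left out ...]
185 [(475, -148, -2, 17, 154, 119), (511, -176, 112, 16, 169, 128), (514, -185, 115, 16, 168, 126), (517, -194, 114, 16, 171, 124), (504, -241, 0, 27, 123, 166)]
190 [(467, -150, 0, 17, 153, 145), (506, -178, 119, 15, 169, 137), (509, -186, 119, 16, 166, 137), (511, -195, 119, 16, 166, 144), (495, -244, 0, 20, 145, 169)]
200 [(450, -155, 0, 18, 150, 179), (492, -182, 114, 17, 166, 86), (495, -191, 118, 16, 167, 101), (497, -200, 115, 17, 167, 107), (478, -250, 0, 20, 145, 171)]
210 [(431, -160, -1, 17, 153, 135), (460, -192, 55, 16, 169, 68), (476, -197, 96, 17, 165, 74), (477, -207, 93, 15, 177, 105), (460, -256, -1, 18, 149, 182)]<stdin>:4: RuntimeWarning: invalid value encountered in cast
```

```bash
python3 - <<'E'
from h import *
v=np.load("w1.npz");A=v["a"]
ya=np.radians(19.5)
ex=np.array([np.cos(ya),np.sin(ya)]);ey=np.array([-ex[1],ex[0]])
def rep(A,nm):
    d=A[...,:2]-np.array([541,-176]);X=d@ex;Y=d@ey;Z=A[...,2]
    c=(X-Z+127)/2**.5; s=(X+Z-127)/2**.5   # across (below) , along key from shank mid
    for lo,hi,cl,n in((34,48,10,"handle"),(-18,22,7,"shank"),(-55,-35,25,"collar")):
        m=(s>lo)&(s<hi)&(np.abs(Y)<48)&(c<cl)&(c>-45)
        y=Y[m];print(nm,n,m.sum(),"Y",np.percentile(y,[1,5,50,95,99]).round(1),"c",np.percentile(c[m],[2,10,50]).round(1),"s",np.percentile(s[m],[2,50,98]).round(1))
    m=(np.abs(Y)<60)&(Z>140)&(X>15)
    # yaw from ridges
    for lo,hi,n in((166,173,"hr"),(174,180,"br")):
        k=m&(Z>lo)&(Z<hi)&((X<36)if n=="hr" else (X>36)); p=np.polyfit(Y[k],X[k],1);print(n,k.sum(),"yaw err deg",-np.degrees(np.arctan(p[0])).round(2),p.round(2))
rep(A,"wrist"); v=np.load("v0.npz"); rep(v["b"],"side")
E
```

```text
wrist handle 564 Y [-37.8 -34.6   0.9  36.1  39.3] c [-9.1 -8.6 -7.9] s [34.4 41.3 47.8]
wrist shank 240 Y [-7.4 -7.2  0.1  7.3  7.8] c [-8.8 -8.4 -7.9] s [-16.8   3.3  21.4]
wrist collar 437 Y [-35.6 -34.2   0.1  33.3  34.7] c [-27.5 -26.8 -17.4] s [-54.5 -42.9 -35.9]
hr 538 yaw err deg 0.54 [-1.000e-02  3.205e+01]
br 748 yaw err deg 1.0 [-2.000e-02  4.863e+01]
side handle 46 Y [-33.2 -25.9  17.8  42.5  46.8] c [-10.1  -9.   -6.4] s [34.3 41.  47.9]
side shank 54 Y [-5.9 -4.3  8.8 14.7 16.4] c [-10.4  -8.4  -4.8] s [-17.7   1.4  20.5]
side collar 86 Y [-0.9  3.9 27.5 39.1 43.1] c [-28.1 -25.7  -6.4] s [-53.9 -44.7 -36.1]
hr 21 yaw err deg 1.52 [-3.000e-02  3.208e+01]
br 30 yaw err deg 0.8 [-1.000e-02  4.825e+01]
```

Call:
drive_tool(motion=[0.28,-0.14,0.6,0.6,0,-3.6,94,0,0,0.9,0,0,0,94,0,0,0.3,0,0,0,94,0,0,0,0,0,0,94])

```text
clock: 1.65
tool_pos: [543.5, -172.5, 390.4]
tool_rot: [-0.009, 0.822, -0.57, 0.002]
ft_force: [0.8, 0.0, -0.1]
opening: 94.2
```

```bash
cat >> h.py <<'E'
def tgt(pos,x,z=None):
    """print tool-axis shift (units) and rotvec (deg) from now to TCP pos with tool x dir, z dir"""
    st=r.get_state();M=q2R(st["tool_rot"]).as_matrix()
    z=np.array([0,0,-1.]) if z is None else np.array(z,float)/np.linalg.norm(z)
    x=np.array(x,float);x-=z*(x@z);x/=np.linalg.norm(x);G=np.column_stack([x,np.cross(z,x),z])
    rv=np.degrees(R.from_matrix(M.T@G).as_rotvec())
    print("t",round(st["clock"],2),"pos",st["tool_pos"].round(1) if hasattr(st["tool_pos"],"round") else st["tool_pos"],"j",np.round(st["joints"],2),"F",np.round(st["ft_force"],1),"M",np.round(st["moment"],2),"op",round(st["opening"],1))
    print(" shift/60",(M.T@(np.array(pos)-st["tool_pos"])/60).round(3),"rv",rv.round(2))
E
python3 -c "
from h import *
tgt([541,-176,307],[.342,-.94,0])"
```

```text
t 1.65 pos [ 543.5 -172.5  390.4] j [-0.51  0.07  1.78  0.02  1.28  0.7 ] F [ 0.8  0.  -0.1] M [-0.01  0.01  0.  ] op 94.2
 shift/60 [0.05  0.084 1.389] rv [-0.99  0.41  0.57]
```

Call:
drive_tool(motion=[0.05,0.08,0.3,-1.0,0.4,0.6,94,0,0,0.5,0,0,0,94,0,0,0.5,0,0,0,94,0,0,0.08,0,0,0,94])

```text
clock: 2.15
tool_pos: [541.2, -179.6, 310.5]
tool_rot: [0.001, 0.818, -0.575, 0.005]
ft_force: [-0.4, 0.9, -0.0]
opening: 93.8
```

```bash
python3 -c "
from h import *
tgt([541,-176,307],[.342,-.94,0])"
```

```text
t 2.15 pos [ 541.2 -179.6  310.5] j [-0.52  0.16  1.84 -0.    1.13  0.71] F [-0.4  0.9 -0. ] M [-0.01 -0.04  0.04] op 93.8
 shift/60 [-0.058 -0.017  0.058] rv [-0.24 -0.57 -0.18]
```

Next I centre the gripper and close it on the shank.

Call:
drive_tool(motion=[-0.06,-0.02,0.06,0,-0.6,0,94,0,0,0,0,0,0,60,0,0,0,0,0,0,20,0,0,0,0,0,0,0,0,0,0,0,0,0,0,0,0,0,0,0,0,0])

```text
clock: 2.9
tool_pos: [542.4, -176.6, 311.6]
tool_rot: [-0.002, 0.818, -0.575, 0.005]
ft_force: [0.6, 0.2, -0.3]
opening: 47.4
```

```bash
python3 -c "
from h import *
tgt([541,-176,307],[.342,-.94,0])"
```

```text
t 2.9 pos [ 542.4 -176.6  311.6] j [-0.51  0.16  1.83  0.    1.13  0.71] F [ 0.6  0.2 -0.3] M [ 0.03 -0.02  0.03] op 47.4
 shift/60 [-0.018  0.019  0.076] rv [-0.52 -0.3  -0.19]
```

Call:
drive_tool(motion=[-0.02,0.02,0.08,0,0,0,0,0,0,0,0,0,0,0,0,0,0,0,0,0,0,0,0,0,0,0,0,0])

```text
clock: 3.4
tool_pos: [540.7, -175.6, 306.1]
tool_rot: [-0.002, 0.818, -0.575, 0.004]
ft_force: [-0.2, -0.0, -0.1]
opening: 15.4
```

```bash
python3 -c "
from h import *
tgt([541,-176,367],[.342,-.94,0])"
```

```text
t 3.4 pos [ 540.7 -175.6  306.1] j [-0.51  0.17  1.84  0.    1.13  0.71] F [-0.2 -0.  -0.1] M [ 0.13  0.04 -0.01] op 15.4
 shift/60 [ 0.012 -0.012 -1.015] rv [-0.5  -0.22 -0.2 ]
```

Call:
drive_tool(motion=[0,0,-0.15,0,0,0,0,0,0,-0.25,0,0,0,0,0,0,-0.5,0,0,0,0,0,0,-0.7,0,0,0,0,0,0,-0.9,0,0,0,0,0,0,-0.4,0,0,0,0])

```text
clock: 4.15
tool_pos: [538.0, -175.1, 485.4]
tool_rot: [-0.003, 0.818, -0.575, 0.001]
ft_force: [-0.2, -0.6, -2.1]
opening: 15.9
```

```bash
python3 - <<'E'
from h import *
w=snap("wrist");cv2.imwrite("pics/w2.png",w["frame"])
# mouth from w1 too: refine rim by ellipse in scene & side images
for n in("scene","side"):
    s=snap(n);hsv=cv2.cvtColor(s["frame"],cv2.COLOR_BGR2HSV);T=s["cam_to_world"];K=s["mtx"]
    c=np.linalg.inv(T)@[596,196,130,1];u=(K@c[:3])/c[2]
    m=((hsv[...,1]<60)&(hsv[...,2]>60)).astype(np.uint8)*255
    mm=np.zeros_like(m);cv2.circle(mm,(int(u[0]),int(u[1])),45,255,-1);m&=mm
    cs,_=cv2.findContours(m,cv2.RETR_CCOMP,cv2.CHAIN_APPROX_NONE)
    for c in cs:
        if len(c)<25: continue
        d=np.c_[c[:,0].astype(float),np.ones(len(c))]@np.linalg.inv(K).T@T[:3,:3].T
        p=T[:3,3]+d*((130-T[2,3])/d[:,2:]);(q,rr)=cv2.minEnclosingCircle(p[:,:2].astype(np.float32))
        print(n,len(c),"mec",np.round(q,1),round(rr,1),"bbox mid",((p.min(0)+p.max(0))/2)[:2].round(1),"mean",p.mean(0)[:2].round(1))
tgt([596,196,470],[np.sin(np.radians(58)),-np.cos(np.radians(58)),0])
E
```

```text
scene 97 mec [596.3 195.6] 58.3 bbox mid [595.9 196.2] mean [596.9 195.9]
scene 49 mec [595.5 196.1] 30.6 bbox mid [596.1 196.4] mean [595.7 195.9]
side 85 mec [597.2 197.9] 59.7 bbox mid [597.5 198.3] mean [596.6 198.5]
side 55 mec [651.4  68.4] 58.7 bbox mid [652.8  65.9] mean [655.5  70.2]
t 4.3 pos [ 538.  -175.1  482.3] j [-0.52 -0.01  1.69  0.    1.46  0.71] F [ 0.4 -0.6 -2.2] M [ 0.06 -0.08 -0.03] op 15.9
 shift/60 [-5.492 -3.001  0.231] rv [ -0.27   0.07 -38.23]
```

View pics/w2.png

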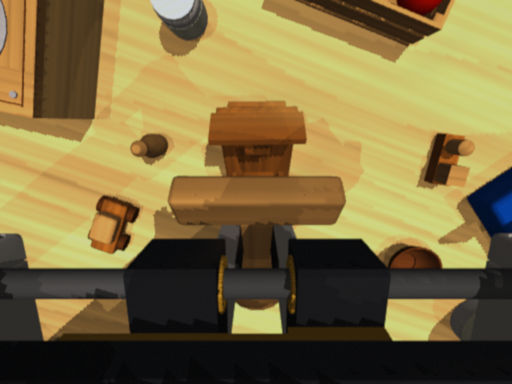

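Call:
drive_tool(motion=[-0.6,-0.33,0,0,0,0,0,-0.9,-0.49,0,0,0,0,0,-0.9,-0.49,0,0,0,0,0,-0.9,-0.49,0,0,0,0,0,-0.9,-0.49,0,0,0,0,0,-0.7,-0.38,0,0,0,0,0,-0.5,-0.28,0,0,0,0,0,0,0,0,0,0,-9,0])

```text
clock: 5.3
tool_pos: [594.6, 199.7, 465.5]
tool_rot: [0.003, 0.861, -0.509, -0.011]
ft_force: [-0.5, -1.0, -2.4]
opening: 15.9
```

Call:
drive_tool(motion=[0,0,0,0,0,-9.6,0,0,0,0,0,0,-9.6,0,0,0,0,0,0,-9.6,0,0,0,0,0,0,0,0])

```text
clock: 5.8
tool_pos: [593.1, 200.9, 454.9]
tool_rot: [0.003, 0.963, -0.27, -0.019]
ft_force: [-0.2, 0.2, -2.2]
opening: 15.9
```

```bash
python3 - <<'E'
from h import *
f=np.radians(58);h=np.array([np.cos(f),np.sin(f),0])
tgt([596.5,197,470],[h[1],-h[0],0])
z=(h-[0,0,1])/2**.5
tgt(np.array([596.5,197,290])-180*z,[h[1],-h[0],0],z)
E
```

```text
t 5.8 pos [593.1 200.9 454.9] j [0.14 0.16 1.56 0.01 1.46 0.69] F [-0.2  0.2 -2.2] M [ 0.02 -0.12 -0.02] op 15.9
 shift/60 [ 0.072  0.03  -0.255] rv [0.94 2.04 0.61]
t 5.8 pos [593.1 200.9 454.9] j [0.14 0.16 1.56 0.01 1.46 0.69] F [-0.2  0.2 -2.2] M [ 0.02 -0.12 -0.02] op 15.9
 shift/60 [0.082 2.137 0.659] rv [45.93  2.18 -0.22]
```

Call:
drive_tool(motion=[0.02,0.48,0,9.2,0.4,0,0,0.02,0.48,0,9.2,0.4,0,0,0.02,0.48,0,9.2,0.4,0,0,0.02,0.48,0,9.2,0.4,0,0,0.02,0.48,0,9.2,0.4,0,0,0,0,0,0,0,0,0])

```text
clock: 6.55
tool_pos: [523.0, 82.1, 402.1]
tool_rot: [-0.376, 0.882, -0.266, 0.102]
ft_force: [-0.4, 0.6, -2.7]
opening: 16.0
```

```bash
cat >> h.py <<'E'
def up(zg,f=58,xy=(596.5,197),t=45):
    f=np.radians(f);t=np.radians(t);h=np.array([np.cos(f),np.sin(f),0]);z=h*np.sin(t)-np.array([0,0,np.cos(t)])
    st=r.get_state();M=q2R(st["tool_rot"]).as_matrix();print("grip pt",(np.array(st["tool_pos"])+180*M[:,2]).round(1))
    tgt(np.array([*xy,zg])-180*z,[h[1],-h[0],0],z)
E
python3 - <<'E'
from h import *
up(290)
E
```

```text
grip pt [591.2 191.6 276.6]
t 6.55 pos [523.   82.1 402.1] j [-0.16 -0.1   1.98  0.85  1.08  0.08] F [-0.4  0.6 -2.7] M [-0.59  0.33  0.02] op 16.0
 shift/60 [ 0.016 -0.288 -0.066] rv [-0.79  0.06 -1.63]
```

Call:
drive_tool(motion=[0.02,-0.29,-0.07,-0.8,0,-1.6,0,0,0,0,0,0,0,0])

```text
clock: 6.8
tool_pos: [530.5, 90.2, 420.2]
tool_rot: [-0.366, 0.889, -0.254, 0.105]
ft_force: [0.6, -0.1, -3.1]
opening: 15.9
```

```bash
cat >> h.py <<'E'
def keyfit(g,crop=None):
    """fit collar axis (radius 27.5) from both fixed cameras; g = grip point"""
    from scipy.optimize import least_squares
    P=[];im=[]
    for n in("scene","side"):
        s=snap(n);W=cloud(s);h=cv2.cvtColor(s["frame"],cv2.COLOR_BGR2HSV)
        m=(np.linalg.norm(W[...,:2]-g[:2],axis=-1)<45)&(W[...,2]<g[2]-35)&(W[...,2]>g[2]-76)&(W[...,2]>131)&(h[...,1]>90)
        P.append(W[m]);v,u=np.nonzero(m)
        if crop is not None and len(v):
            v0,u0=int(v.mean()),int(u.mean());v0=max(v0,50);im.append(cv2.resize(s["frame"][v0-50:v0+50,u0-50:u0+50],None,fx=4,fy=4,interpolation=cv2.INTER_CUBIC))
    if crop: cv2.imwrite(crop,np.hstack(im))
    def res(p,Q):
        a=np.array([p[2],p[3],1]);a/=np.linalg.norm(a);d=Q-np.array([p[0],p[1],g[2]-55]);return np.linalg.norm(np.cross(d,a),axis=1)-27.5
    for Q,n in((P[0],"scene"),(P[1],"side"),(np.vstack(P),"both")):
        if len(Q)<15: print(n,len(Q));continue
        o=least_squares(res,[g[0],g[1],0,0],args=(Q,),loss="soft_l1",f_scale=2)
        print(n,len(Q),"centre",o.x[:2].round(1),"tilt deg",np.degrees(o.x[2:]).round(1),"rms",np.sqrt((o.fun**2).mean()).round(2))
E
python3 - <<'E'
from h import *
up(290)
st=r.get_state();M=q2R(st["tool_rot"]).as_matrix();g=np.array(st["tool_pos"])+180*M[:,2]
keyfit(g,"pics/k1.png")
E
```

```text
grip pt [597.6 197.8 292.4]
t 6.8 pos [530.5  90.2 420.2] j [-0.14 -0.1   1.94  0.81  1.09  0.1 ] F [ 0.6 -0.1 -3.1] M [-0.53  0.33  0.01] op 15.9
 shift/60 [-0.011  0.055  0.014] rv [0.23 0.04 0.09]
scene 197 centre [595.8 192.2] tilt deg [1.7 1.5] rms 1.7
side 171 centre [594.8 195. ] tilt deg [0.9 0.9] rms 2.77
both 368 centre [595.4 193.8] tilt deg [1.5 1.1] rms 2.48
```

View pics/k1.png

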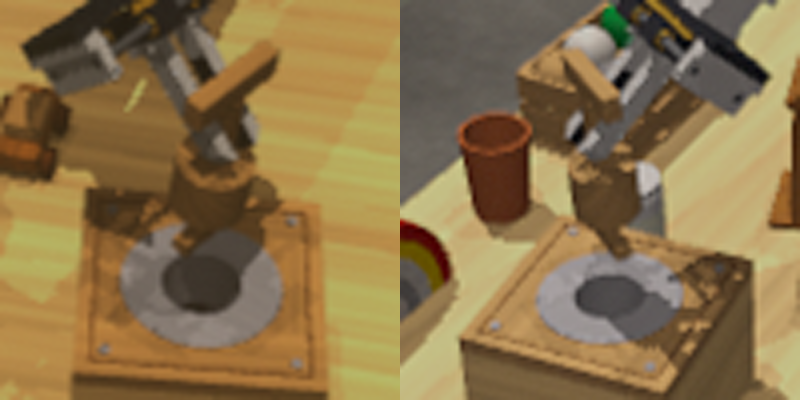

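The key hangs nearly upright, leaning about 2-4° forward, with its collar centred about (595,194). I'll correct the tilt and measure again.

Call:
drive_tool(motion=[0,0.13,0,2.7,0,0,0,0,0,0,0,0,0,0])

```text
clock: 7.15
tool_pos: [527.2, 86.4, 413.3]
tool_rot: [-0.387, 0.881, -0.251, 0.109]
ft_force: [-0.4, 0.2, -2.0]
opening: 15.9
```

```bash
python3 - <<'E'
from h import *
up(290,t=47.5)
st=r.get_state();M=q2R(st["tool_rot"]).as_matrix();g=np.array(st["tool_pos"])+180*M[:,2]
keyfit(g)
E
```

```text
grip pt [596.8 199.1 291.4]
t 7.15 pos [527.2  86.4 413.3] j [-0.16 -0.1   1.96  0.87  1.09  0.05] F [-0.4  0.2 -2. ] M [-0.62  0.34 -0.03] op 15.9
 shift/60 [ 0.002  0.045 -0.008] rv [0.1  0.23 0.07]
scene 209 centre [595.9 196. ] tilt deg [-1.6  1.3] rms 2.6
side 167 centre [596.4 198.8] tilt deg [-0.3  2. ] rms 2.01
both 376 centre [595.9 197.4] tilt deg [-1.3  2.3] rms 2.51
```

Call:
drive_tool(motion=[0,0.25,0.23,0,0,0,0,0,0.25,0.23,0,0,0,0,0,0.25,0.23,0,0,0,0,0,0.1,0.1,0,0,0,0,0,0,0,0,0,0,0])

```text
clock: 7.88
tool_pos: [527.2, 87.3, 338.5]
tool_rot: [-0.385, 0.881, -0.251, 0.108]
ft_force: [-1.0, -0.2, -2.0]
opening: 15.8
```

```bash
python3 - <<'E'
from h import *
up(215,t=47.5,xy=(597,198.5))
st=r.get_state();M=q2R(st["tool_rot"]).as_matrix();g=np.array(st["tool_pos"])+180*M[:,2]
keyfit(g)
E
```

```text
grip pt [596.4 199.8 216.2]
t 7.88 pos [527.2  87.3 338.5] j [-0.15 -0.01  2.01  0.94  1.   -0.08] F [-1.  -0.2 -2. ] M [-0.56  0.33 -0.  ] op 15.8
 shift/60 [0.005 0.039 0.003] rv [0.3  0.28 0.07]
scene 176 centre [595.6 196.1] tilt deg [ 0.8 -0.8] rms 2.34
side 155 centre [595.6 199.1] tilt deg [1.2 1.2] rms 2.17
both 331 centre [595.4 197.9] tilt deg [0.8 1. ] rms 2.48
```

Call:
drive_tool(motion=[0.02,0.1,0.1,0.3,0,0,0,0,0.1,0.1,0,0,0,0])

```text
clock: 8.22
tool_pos: [530.6, 87.3, 327.1]
tool_rot: [-0.391, 0.879, -0.249, 0.113]
ft_force: [-13.7, -3.8, 23.7]
opening: 16.2
```

Call:
drive_tool(motion=[0,0.1,0.1,0,0,0,0])

```text
clock: 8.35
tool_pos: [532.7, 88.1, 324.5]
tool_rot: [-0.397, 0.877, -0.246, 0.114]
ft_force: [-15.3, -2.2, 29.2]
opening: 16.0
```

```bash
python3 - <<'E'
from h import *
up(180,t=47.5,xy=(597,198.5))
E
```

```text
grip pt [604.1 203.2 205.9]
t 8.35 pos [532.7  88.1 324.5] j [-0.15  0.03  2.01  0.99  0.98 -0.14] F [-15.3  -2.2  29.2] M [2.79 0.35 1.57] op 16.0
 shift/60 [-0.069  0.342  0.189] rv [-1.27  0.15  0.53]
```

Call:
drive_tool(motion=[-0.07,-0.12,-0.12,-1.0,0,0,0,0,0,0,0,0,0,0])

```text
clock: 8.6
tool_pos: [529.2, 89.7, 336.2]
tool_rot: [-0.389, 0.88, -0.247, 0.114]
ft_force: [0.3, -0.2, -3.1]
opening: 15.8
```

```bash
python3 - <<'E'
from h import *
up(214,t=47.5,xy=(597,198.5))
st=r.get_state();M=q2R(st["tool_rot"]).as_matrix();g=np.array(st["tool_pos"])+180*M[:,2]
keyfit(g,"pics/k2.png")
E
```

```text
grip pt [599.8 202.9 215.3]
t 8.6 pos [529.2  89.7 336.2] j [-0.15  0.    2.01  0.95  0.99 -0.1 ] F [ 0.3 -0.2 -3.1] M [-0.6   0.31 -0.07] op 15.8
 shift/60 [-0.003  0.058 -0.05 ] rv [-0.3   0.03  0.65]
scene 156 centre [597.4 196.6] tilt deg [2.4 3. ] rms 1.3
side 150 centre [597. 199.] tilt deg [1.2 3.9] rms 2.05
both 306 centre [597.2 198. ] tilt deg [1.7 4.1] rms 1.9
```

View pics/k2.png

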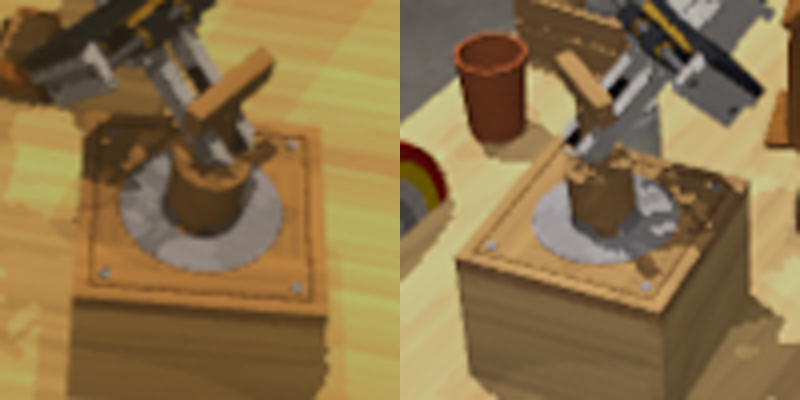

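The first try caught the rim, and the key now leans about 4-5° forward in the grip. I'll correct the tilt and centring while it is free.

```bash
python3 - <<'E'
from h import *
up(215,t=52,xy=(596.8,197.5))
E
```

```text
grip pt [599.  202.9 213.5]
t 8.7 pos [528.8  89.7 334.6] j [-0.15  0.    2.01  0.95  0.99 -0.1 ] F [-1.1  0.6 -2.9] M [-0.66  0.33 -0.01] op 15.6
 shift/60 [ 0.007  0.269 -0.078] rv [4.27 0.16 0.53]
```

Call:
drive_tool(motion=[0.01,0.27,-0.08,4.3,0.2,0.5,0,0,0,0,0,0,0,0])

```text
clock: 8.95
tool_pos: [521.1, 76.9, 323.8]
tool_rot: [-0.422, 0.864, -0.248, 0.12]
ft_force: [0.5, 0.4, -2.5]
opening: 15.5
```

```bash
python3 - <<'E'
from h import *
up(215,t=52,xy=(596.8,197.5))
st=r.get_state();M=q2R(st["tool_rot"]).as_matrix();g=np.array(st["tool_pos"])+180*M[:,2]
keyfit(g)
E
```

```text
grip pt [596.2 197.2 213. ]
t 8.95 pos [521.1  76.9 323.8] j [-0.19 -0.    2.05  1.06  1.   -0.19] F [ 0.5  0.4 -2.5] M [-0.66  0.34 -0.01] op 15.5
 shift/60 [ 0.005 -0.032 -0.013] rv [-0.01  0.02 -0.08]
scene 157 centre [595.5 194.5] tilt deg [ 0.7 -0.4] rms 1.47
side 145 centre [596.  197.8] tilt deg [-0.6  3.2] rms 2.3
both 302 centre [595.4 196.3] tilt deg [-0.   2.6] rms 2.2
```

Call:
drive_tool(motion=[0.01,0.08,0.09,0,0,0,0])

```text
clock: 9.18
tool_pos: [523.5, 78.3, 318.7]
tool_rot: [-0.422, 0.864, -0.247, 0.122]
ft_force: [-0.1, -0.8, -3.1]
opening: 15.7
```

Call:
drive_tool(motion=[0,0.08,0.06,0,0,0,0])

```text
clock: 9.3
tool_pos: [523.9, 78.6, 313.4]
tool_rot: [-0.423, 0.864, -0.246, 0.122]
ft_force: [-10.5, -4.7, 16.8]
opening: 15.7
```

```bash
python3 - <<'E'
from h import *
up(200,t=52,xy=(597,198))
E
```

```text
grip pt [599.2 199.3 203.1]
t 9.3 pos [523.9  78.6 313.4] j [-0.18  0.02  2.05  1.07  0.99 -0.22] F [-10.5  -4.7  16.8] M [1.04 0.39 0.93] op 15.7
 shift/60 [-0.021  0.053  0.002] rv [-0.22  0.02  0.16]
```

Call:
drive_tool(motion=[-0.03,0.02,-0.04,0,0,0,0])

```text
clock: 9.43
tool_pos: [521.1, 77.5, 313.7]
tool_rot: [-0.423, 0.864, -0.246, 0.122]
ft_force: [0.3, -0.6, -2.6]
opening: 15.7
```

Call:
drive_tool(motion=[0,0.05,0.04,0,0,0,0])

```text
clock: 9.55
tool_pos: [521.1, 77.6, 309.8]
tool_rot: [-0.423, 0.864, -0.246, 0.122]
ft_force: [1.2, -0.7, -2.3]
opening: 15.5
```

```bash
python3 - <<'E'
from h import *
up(200,t=52,xy=(597,198))
E
```

```text
grip pt [596.4 198.2 199.4]
t 9.55 pos [521.1  77.6 309.8] j [-0.18  0.02  2.05  1.08  0.99 -0.23] F [ 1.2 -0.7 -2.3] M [-0.62  0.38  0.02] op 15.5
 shift/60 [ 0.009 -0.019 -0.004] rv [-0.18  0.01  0.2 ]
```

Call:
drive_tool(motion=[0,0.06,0.05,0,0,0,0,0,0.06,0.05,0,0,0,0])

```text
clock: 9.8
tool_pos: [521.1, 78.0, 299.2]
tool_rot: [-0.422, 0.864, -0.246, 0.122]
ft_force: [0.9, -0.2, -2.8]
opening: 15.6
```

Call:
drive_tool(motion=[0,0.05,0.04,0,0,0,0])

```text
clock: 9.93
tool_pos: [521.0, 78.1, 294.6]
tool_rot: [-0.422, 0.864, -0.246, 0.121]
ft_force: [0.6, 0.5, -2.3]
opening: 15.7
```

```bash
python3 - <<'E'
from h import *
up(180,t=52,xy=(597,198))
E
```

```text
grip pt [596.2 198.6 184.1]
t 9.93 pos [521.   78.1 294.6] j [-0.18  0.05  2.06  1.09  0.97 -0.26] F [ 0.6  0.5 -2.3] M [-0.57  0.32  0.02] op 15.7
 shift/60 [0.015 0.049 0.041] rv [-0.11  0.05  0.15]
```

Call:
drive_tool(motion=[0,0.04,0.03,0,0,0,0])

```text
clock: 10.05
tool_pos: [521.0, 78.0, 291.2]
tool_rot: [-0.422, 0.864, -0.246, 0.121]
ft_force: [-1.1, -1.0, -2.2]
opening: 15.7
```

Call:
drive_tool(motion=[0,0.02,0.02,0,0,0,0])

```text
clock: 10.18
tool_pos: [521.1, 78.2, 289.3]
tool_rot: [-0.422, 0.864, -0.247, 0.121]
ft_force: [-0.3, -0.7, -1.0]
opening: 15.8
```

Call:
drive_tool(motion=[0,0,0,0,0,0,30,0,0,0,0,0,0,70,0,0,0,0,0,0,94,0,0,0,0,0,0,94,0,0,0,0,0,0,94])

```text
clock: 10.8
tool_pos: [522.2, 78.0, 291.6]
tool_rot: [-0.423, 0.863, -0.246, 0.123]
ft_force: [0.6, 0.4, 0.1]
opening: 62.4
```

```bash
python3 - <<'E'
from h import *
up(180,t=52,xy=(597,198))
E
```

```text
grip pt [597.9 198.7 181.5]
t 10.8 pos [522.2  78.  291.6] j [-0.18  0.06  2.06  1.1   0.97 -0.27] F [0.6 0.4 0.1] M [-0.26  0.12  0.  ] op 62.4
 shift/60 [-0.003  0.015  0.001] rv [-0.3  -0.08  0.24]
```

Call:
drive_tool(motion=[0,0,0,0,0,0,94,0,0,0,0,0,0,94,0,0,0,0,0,0,94,0,0,-0.4,0,0,0,94,0,0,-0.9,0,0,0,94,0,0,-0.9,0,0,0,94,0,0,-0.9,0,0,0,94])

```text
clock: 11.68
tool_pos: [442.1, -47.8, 405.6]
tool_rot: [-0.423, 0.864, -0.245, 0.119]
ft_force: [0.8, -0.3, 1.2]
opening: 94.2
```

```bash
python3 - <<'E'
from h import *
s=snap("scene");t=snap("side")
def c(s):
    T=np.linalg.inv(s["cam_to_world"])@[596,197,180,1];u=s["mtx"]@T[:3]/T[2];x,y=int(u[0]),int(u[1])
    return cv2.resize(s["frame"][y-50:y+50,x-50:x+50],None,fx=4,fy=4,interpolation=cv2.INTER_CUBIC)
cv2.imwrite("pics/k3.png",np.hstack([c(s),c(t)]))
for s in(s,t):
    W=cloud(s);m=(np.linalg.norm(W[...,:2]-[596,197],axis=-1)<50)&(W[...,2]>215)&(W[...,2]<245)
    p=W[m];print(len(p),p.mean(0).round(1),np.percentile(p[:,2],[5,50,97]).round(1),cv2.minAreaRect(p[:,:2].astype(np.float32)))
    m=(np.linalg.norm(W[...,:2]-[596,197],axis=-1)<32)&(W[...,2]>138)&(W[...,2]<160);print("collar",np.percentile(W[m][:,2],[5,50,95]).round(1))
f=np.radians(58);h=[np.cos(f),np.sin(f),0]
tgt([596.5,197,500],h)
E
```

```text
193 [601.8 195.3 229.1] [218.3 231.  236.3] ((598.426025390625, 194.82398986816406), (17.126689910888672, 79.36823272705078), 57.7554931640625)
collar [139.8 148.8 154.1]
136 [590.4 205.6 229.6] [217.5 231.5 237.5] ((592.8842163085938, 201.90765380859375), (19.126832962036133, 79.56884765625), 58.303802490234375)
collar [139.8 149.4 154.7]
t 11.78 pos [442.8 -49.5 408.8] j [-0.52 -0.3   2.14  0.94  1.37 -0.2 ] F [ 0.  -1.2 -0.3] M [-0.3   0.12 -0.02] op 93.5
 shift/60 [ 0.011 -4.169  2.895] rv [-40.51 -40.93 -82.93]
```

View pics/k3.png

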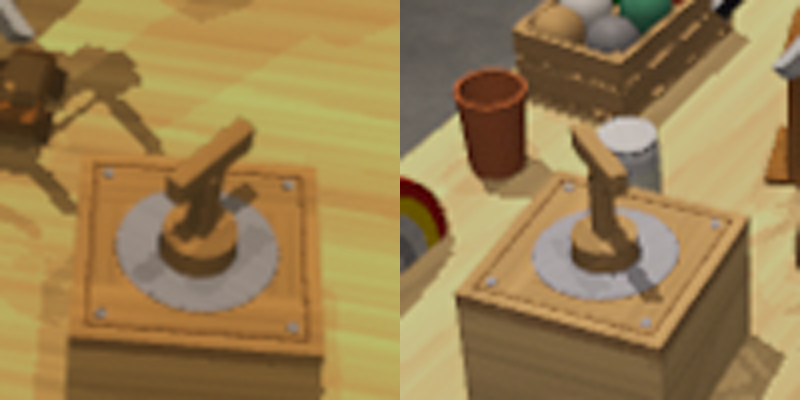

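The key stands free and upright in the hole: handle top at z≈235, handle axis at 58°, handle centre about (595.7,198.4). I'll now bring the tool vertical above the handle.

Call:
drive_tool(motion=[0,-0.6,-0.5,-4,-4.1,-8.3,94,0,-0.6,-0.5,-4,-4.1,-8.3,94,0,0,0,-4,-4.1,-8.3,94,0,0,0,-4,-4.1,-8.3,94,0,0,0,-4,-4.1,-8.3,94,0,0,0,-4,-4.1,-8.3,94,0,0,0,-4,-4.1,-8.3,94,0,0,0,-4,-4.1,-8.3,94])

```text
clock: 12.78
tool_pos: [440.9, -44.2, 497.8]
tool_rot: [-0.091, 0.923, 0.373, 0.022]
ft_force: [1.1, 0.2, -0.7]
opening: 93.8
```

```bash
python3 - <<'E'
from h import *
f=np.radians(58);h=[np.cos(f),np.sin(f),0]
tgt([596,198,490],h)
E
```

```text
t 12.78 pos [440.9 -44.2 497.8] j [-0.39 -0.32  1.94  0.16  1.62 -1.16] F [ 1.1  0.2 -0.7] M [-0.08 -0.14  0.04] op 93.8
 shift/60 [ 4.613 -1.039  0.803] rv [ -7.98  -7.3  -13.99]
```

Call:
drive_tool(motion=[0,0,-0.1,-4,-3.6,-7,94,0,0,-0.1,-4,-3.6,-7,94,0,0,0,0,0,0,94])

```text
clock: 13.15
tool_pos: [442.2, -43.7, 506.3]
tool_rot: [0.0, 0.871, 0.491, -0.001]
ft_force: [0.8, 0.3, -0.5]
opening: 94.2
```

```bash
python3 - <<'E'
from h import *
f=np.radians(58);h=[np.cos(f),np.sin(f),0]
tgt([596,198,490],h)
E
```

```text
t 13.15 pos [442.2 -43.7 506.3] j [-0.35 -0.33  1.93 -0.    1.54 -1.38] F [ 0.8  0.3 -0.5] M [-0.   -0.13 -0.  ] op 94.2
 shift/60 [4.774 0.102 0.263] rv [-0.04  0.11  0.75]
```

Call:
drive_tool(motion=[0.95,0.02,0,0,0,0.7,94,0.95,0.02,0,0,0,0,94,0.95,0.02,0,0,0,0,94,0.95,0.02,0.1,0,0,0,94,0.7,0.02,0.1,0,0,0,94,0.27,0,0,0,0,0,94,0,0,0,0,0,0,94])

```text
clock: 14.02
tool_pos: [604.4, 204.8, 486.0]
tool_rot: [-0.007, 0.878, 0.479, -0.005]
ft_force: [-0.2, -0.4, -0.3]
opening: 93.7
```

```bash
python3 - <<'E'
from h import *
f=np.radians(58);h=[np.cos(f),np.sin(f),0]
tgt([596,198,402],h)
E
```

```text
t 14.03 pos [604.4 204.8 486. ] j [ 0.15  0.17  1.5   0.01  1.49 -0.85] F [-0.2 -0.4 -0.3] M [ 0.01 -0.18  0.01] op 93.7
 shift/60 [-0.168 -0.033  1.401] rv [-0.96  0.1  -0.78]
```

Call:
drive_tool(motion=[-0.17,-0.03,0.1,-1,0.1,-0.8,94,0,0,0.5,0,0,0,94,0,0,0.5,0,0,0,94,0,0,0.22,0,0,0,94,0,0,0,0,0,0,70])

```text
clock: 14.65
tool_pos: [594.2, 190.3, 406.8]
tool_rot: [0.002, 0.876, 0.482, 0.002]
ft_force: [-0.3, 0.1, 1.0]
opening: 87.2
```

```bash
python3 - <<'E'
from h import *
f=np.radians(58);h=[np.cos(f),np.sin(f),0]
tgt([596,198,404],h)
E
```

```text
t 14.65 pos [594.2 190.3 406.8] j [ 0.13  0.18  1.63 -0.    1.33 -0.88] F [-0.3  0.1  1. ] M [ 0.   -0.15  0.01] op 87.2
 shift/60 [ 0.125 -0.043  0.046] rv [ 0.31 -0.07 -0.31]
```

Call:
drive_tool(motion=[0.125,-0.04,0.05,0,0,0,50,0,0,0,0,0,0,40,0,0,0,0,0,0,40,0,0,0,0,0,0,40])

```text
clock: 15.15
tool_pos: [596.8, 198.2, 407.6]
tool_rot: [0.003, 0.876, 0.482, 0.005]
ft_force: [-0.0, -0.0, -0.1]
opening: 47.4
```

```bash
python3 - <<'E'
from h import *
f=np.radians(58);h=[np.cos(f),np.sin(f),0]
tgt([596,198,404],h)
E
```

```text
t 15.15 pos [596.8 198.2 407.6] j [ 0.14  0.19  1.61 -0.    1.32 -0.87] F [-0.  -0.  -0.1] M [-0.01 -0.12 -0.07] op 47.4
 shift/60 [-0.011 -0.01   0.059] rv [ 0.59 -0.3  -0.31]
```

Call:
drive_tool(motion=[-0.01,-0.01,0.06,0.6,-0.3,0,0,0,0,0,0,0,0,0,0,0,0,0,0,0,0,0,0,0,0,0,0,0])

```text
clock: 15.65
tool_pos: [596.0, 197.9, 403.7]
tool_rot: [-0.0, 0.876, 0.482, -0.001]
ft_force: [-0.2, 0.0, 1.6]
opening: 15.9
```

```bash
python3 - <<'E'
from h import *
f=np.radians(58);h=[np.cos(f),np.sin(f),0]
tgt([596,198,404],h)
E
```

```text
t 15.65 pos [596.  197.9 403.7] j [ 0.14  0.2   1.62 -0.    1.33 -0.87] F [-0.2  0.   1.6] M [-0.3   0.04  0.03] op 15.9
 shift/60 [ 0.001  0.    -0.005] rv [-0.06  0.07 -0.31]
```

Call:
drive_tool(motion=[0,0,0.03,0,0,5,0,0,0,0.03,0,0,5,0])

```text
clock: 15.9
tool_pos: [596.3, 198.0, 403.7]
tool_rot: [0.0, 0.916, 0.402, 0.0]
ft_force: [-4.4, -2.1, 7.4]
opening: 15.8
```

Call:
drive_tool(motion=[0,0,0.03,0,0,5,0,0,0,0.03,0,0,5,0])

```text
clock: 16.15
tool_pos: [596.3, 198.1, 403.7]
tool_rot: [0.001, 0.948, 0.319, 0.0]
ft_force: [-4.4, -0.4, 7.5]
opening: 15.5
```

```bash
cat >> h.py <<'E'
def yaw():
    st=r.get_state();M=q2R(st["tool_rot"]).as_matrix()
    print("yaw",np.degrees(np.arctan2(M[1,0],M[0,0])).round(1),"tilt z",M[:2,2].round(4),"pos",np.round(st["tool_pos"],1),"F",np.round(st["ft_force"],1),"M",np.round(st["moment"],2),"j6",round(st["joints"][5],2),"op",round(st["opening"],1),"t",round(st["clock"],2))
    y=np.degrees(np.arctan2(M[1,0],M[0,0]));tgt([596,198,st["tool_pos"][2]],[np.cos(np.radians(y)),np.sin(np.radians(y)),0])
E
python3 -c "
from h import *
yaw()"
```

```text
yaw 37.2 tilt z [ 0.0013 -0.0011] pos [596.3 198.1 403.7] F [-4.4 -0.4  7.5] M [-0.1   0.88  0.13] j6 -0.51 op 15.5 t 16.15
t 16.15 pos [596.3 198.1 403.7] j [ 0.14  0.2   1.62 -0.    1.33 -0.51] F [-4.4 -0.4  7.5] M [-0.1   0.88  0.13] op 15.5
 shift/60 [-0.005 -0.002 -0.   ] rv [ 0.1  -0.02 -0.  ]
```

Contact with the plate is steady at 7.5 N, so I keep turning.

Call:
drive_tool(motion=[0,0,0.03,0,0,5,0,0,0,0.03,0,0,5,0])

```text
clock: 16.4
tool_pos: [596.2, 198.2, 403.7]
tool_rot: [0.001, 0.973, 0.233, 0.0]
ft_force: [-3.2, -1.6, 7.0]
opening: 15.7
```

Call:
drive_tool(motion=[0,0,0.03,0,0,5,0,0,0,0.03,0,0,5,0])

```text
clock: 16.65
tool_pos: [596.2, 198.1, 403.7]
tool_rot: [0.001, 0.99, 0.144, 0.001]
ft_force: [-3.3, -1.7, 7.4]
opening: 16.1
```

Call:
drive_tool(motion=[0,0,0.03,0,0,4,0,0,0,0.03,0,0,4,0])

```text
clock: 16.9
tool_pos: [596.2, 198.3, 403.7]
tool_rot: [0.001, 0.997, 0.073, 0.001]
ft_force: [-3.2, -1.2, 7.5]
opening: 16.0
```

Call:
drive_tool(motion=[0,0,0.03,0,0,4,0,0,0,0.03,0,0,4,0])

```text
clock: 17.15
tool_pos: [596.2, 198.2, 403.6]
tool_rot: [0.001, 1.0, 0.002, 0.001]
ft_force: [-3.1, -2.3, 6.5]
opening: 15.8
```

Call:
drive_tool(motion=[0,0,0.03,0,0,4,0,0,0,0.03,0,0,4,0])

```text
clock: 17.4
tool_pos: [596.1, 198.3, 403.5]
tool_rot: [0.001, 0.998, -0.07, 0.001]
ft_force: [-3.3, -0.6, 7.6]
opening: 15.9
```

Call:
drive_tool(motion=[0,0,0.03,0,0,4,0,0,0,0.03,0,0,4,0])

```text
clock: 17.65
tool_pos: [595.9, 198.5, 402.6]
tool_rot: [0.001, 0.99, -0.141, 0.001]
ft_force: [-0.3, 0.4, -1.9]
opening: 16.0
```

Call:
drive_tool(motion=[0,0,0.04,0,0,2,0])

```text
clock: 17.77
tool_pos: [595.8, 198.4, 399.6]
tool_rot: [0.001, 0.987, -0.159, 0.001]
ft_force: [-1.0, 0.2, -2.5]
opening: 16.1
```

Call:
drive_tool(motion=[0,0,0.05,0,0,2,0])

```text
clock: 17.9
tool_pos: [595.7, 198.4, 395.8]
tool_rot: [0.001, 0.984, -0.177, 0.0]
ft_force: [-0.8, -0.0, -1.9]
opening: 15.8
```

```bash
python3 -c "
from h import *
yaw()"
```

```text
yaw -20.4 tilt z [ 0.0002 -0.0031] pos [595.7 198.4 395.8] F [-0.8 -0.  -1.9] M [ 0.01 -0.04  0.03] j6 0.5 op 15.8 t 17.9
t 17.9 pos [595.7 198.4 395.8] j [ 0.14  0.2   1.62 -0.    1.31  0.5 ] F [-0.8 -0.  -1.9] M [ 0.01 -0.04  0.03] op 15.8
 shift/60 [0.008 0.004 0.   ] rv [ 0.16 -0.07 -0.  ]
```

Call:
drive_tool(motion=[0,0,0.04,0,0,2.5,0])

```text
clock: 18.02
tool_pos: [595.6, 198.4, 392.7]
tool_rot: [0.001, 0.98, -0.2, -0.0]
ft_force: [-0.7, -0.2, 0.9]
opening: 15.8
```

Call:
drive_tool(motion=[0,0,0,0,0,2.5,0])

```text
clock: 18.15
tool_pos: [595.6, 198.4, 392.4]
tool_rot: [0.001, 0.975, -0.222, -0.0]
ft_force: [-0.3, 0.1, 1.7]
opening: 15.7
```

Call:
drive_tool(motion=[0,0,0,0,0,2.5,0])

```text
clock: 18.27
tool_pos: [595.6, 198.4, 392.4]
tool_rot: [0.001, 0.97, -0.244, -0.0]
ft_force: [0.2, -0.5, 1.7]
opening: 15.8
```

```bash
python3 -c "
from h import *
yaw()"
```

```text
yaw -28.3 tilt z [-0.0016 -0.0024] pos [595.6 198.4 392.4] F [ 0.2 -0.5  1.7] M [-0.18  0.06  0.06] j6 0.64 op 15.8 t 18.27
t 18.27 pos [595.6 198.4 392.4] j [ 0.14  0.21  1.63 -0.    1.31  0.64] F [ 0.2 -0.5  1.7] M [-0.18  0.06  0.06] op 15.8
 shift/60 [0.009 0.003 0.   ] rv [0.17 0.01 0.  ]
```

Call:
drive_tool(motion=[0,0,0,0,0,2.5,0])

```text
clock: 18.4
tool_pos: [595.8, 198.3, 392.5]
tool_rot: [0.002, 0.964, -0.266, 0.0]
ft_force: [0.1, -0.9, -1.2]
opening: 15.7
```

```bash
python3 -c "
from h import *
yaw()"
```

```text
yaw -30.8 tilt z [-0.0004 -0.0034] pos [595.8 198.3 392.5] F [ 0.1 -0.9 -1.2] M [-0.44 -0.11  0.21] j6 0.68 op 15.7 t 18.4
t 18.4 pos [595.8 198.3 392.5] j [ 0.14  0.21  1.63 -0.    1.31  0.68] F [ 0.1 -0.9 -1.2] M [-0.44 -0.11  0.21] op 15.7
 shift/60 [0.005 0.003 0.   ] rv [ 0.18 -0.08 -0.  ]
```

Call:
drive_tool(motion=[0,0,0,0,0,2.5,0])

```text
clock: 18.52
tool_pos: [595.9, 198.2, 392.5]
tool_rot: [0.002, 0.958, -0.287, 0.0]
ft_force: [0.1, -1.3, 0.2]
opening: 15.9
```

```bash
python3 -c "
from h import *
yaw()"
```

```text
yaw -33.4 tilt z [-0.0003 -0.0041] pos [595.9 198.2 392.5] F [ 0.1 -1.3  0.2] M [-0.2   0.19  0.73] j6 0.72 op 15.9 t 18.52
t 18.52 pos [595.9 198.2 392.5] j [ 0.14  0.21  1.63 -0.    1.31  0.72] F [ 0.1 -1.3  0.2] M [-0.2   0.19  0.73] op 15.9
 shift/60 [0.002 0.002 0.   ] rv [ 0.21 -0.11 -0.  ]
```

Call:
drive_tool(motion=[0,0,0,0,0,-5,0,0,0,0,0.2,0,-5.4,0,0,0,0.06,0,0,0,0,0,0,0.08,0,0,0,0])

```text
clock: 19.02
tool_pos: [596.4, 197.7, 385.7]
tool_rot: [0.001, 0.98, -0.198, 0.001]
ft_force: [-3.8, -2.4, 6.0]
opening: 15.7
```

Call:
drive_tool(motion=[0,0,0.08,0,0,0,0])

```text
clock: 19.15
tool_pos: [596.4, 197.7, 381.6]
tool_rot: [0.001, 0.98, -0.199, 0.001]
ft_force: [-3.6, -2.7, 7.1]
opening: 15.6
```

```bash
python3 -c "
from h import *
yaw()"
```

```text
yaw -23.0 tilt z [ 0.0023 -0.0028] pos [596.4 197.7 381.6] F [-3.6 -2.7  7.1] M [-0.44  0.92  0.03] j6 0.54 op 15.6 t 19.15
t 19.15 pos [596.4 197.7 381.6] j [ 0.14  0.22  1.64 -0.    1.29  0.54] F [-3.6 -2.7  7.1] M [-0.44  0.92  0.03] op 15.6
 shift/60 [-0.008 -0.002 -0.   ] rv [ 0.1  -0.18 -0.  ]
```

Call:
drive_tool(motion=[-0.01,0.01,0.08,0,0,0,0])

```text
clock: 19.27
tool_pos: [595.8, 197.5, 377.6]
tool_rot: [0.001, 0.98, -0.2, 0.002]
ft_force: [-1.8, -1.0, 5.9]
opening: 15.8
```

Call:
drive_tool(motion=[0,0,0.05,0,0,0,0])

```text
clock: 19.4
tool_pos: [595.9, 197.6, 375.3]
tool_rot: [0.001, 0.98, -0.201, 0.002]
ft_force: [-3.6, -2.0, 8.0]
opening: 16.0
```

```bash
python3 -c "
from h import *
yaw()"
```

```text
yaw -23.2 tilt z [ 0.0043 -0.0021] pos [595.9 197.6 375.3] F [-3.6 -2.   8. ] M [-0.34  0.98  0.04] j6 0.55 op 16.0 t 19.4
t 19.4 pos [595.9 197.6 375.3] j [ 0.14  0.22  1.64 -0.    1.28  0.55] F [-3.6 -2.   8. ] M [-0.34  0.98  0.04] op 16.0
 shift/60 [-0.002 -0.007 -0.   ] rv [ 0.01 -0.27 -0.  ]
```

Call:
drive_tool(motion=[0,0,0.01,0,0,-8,0,0,0,0.01,0,0,-10,0])

```text
clock: 19.65
tool_pos: [596.0, 197.2, 375.2]
tool_rot: [0.002, 0.999, -0.042, 0.002]
ft_force: [-4.1, -2.1, 6.2]
opening: 15.9
```

```bash
python3 -c "
from h import *
yaw()"
```

```text
yaw -4.9 tilt z [ 0.0036 -0.0037] pos [596.  197.2 375.2] F [-4.1 -2.1  6.2] M [-0.44  0.77 -0.17] j6 0.23 op 15.9 t 19.65
t 19.65 pos [596.  197.2 375.2] j [ 0.14  0.22  1.64 -0.    1.28  0.23] F [-4.1 -2.1  6.2] M [-0.44  0.77 -0.17] op 15.9
 shift/60 [-0.001 -0.013 -0.   ] rv [ 0.19 -0.22 -0.  ]
```

Call:
drive_tool(motion=[0,0,0.01,0,0,-9,0,0,0,0.01,0,0,-9,0,0,0,0.01,0,0,-9,0,0,0,0.01,0,0,-9,0])

```text
clock: 20.15
tool_pos: [596.2, 197.1, 375.5]
tool_rot: [0.002, 0.962, 0.274, 0.001]
ft_force: [-3.3, -2.5, 6.4]
opening: 15.9
```

Call:
drive_tool(motion=[0,0,0.01,0,0,-9,0,0,0,0.01,0,0,-9,0,0,0,0.01,0,0,-9,0])

```text
clock: 20.52
tool_pos: [596.3, 197.1, 375.7]
tool_rot: [0.002, 0.869, 0.496, 0.001]
ft_force: [-1.7, -1.7, 6.1]
opening: 15.9
```

```bash
python3 -c "
from h import *
yaw()"
```

```text
yaw 59.4 tilt z [ 0.0032 -0.0026] pos [596.3 197.1 375.7] F [-1.7 -1.7  6.1] M [-0.32  0.61 -0.05] j6 -0.9 op 15.9 t 20.52
t 20.52 pos [596.3 197.1 375.7] j [ 0.14  0.22  1.64 -0.    1.28 -0.9 ] F [-1.7 -1.7  6.1] M [-0.32  0.61 -0.05] op 15.9
 shift/60 [ 0.01  -0.012 -0.   ] rv [0.24 0.03 0.  ]
```

Call:
drive_tool(motion=[0,0,0.01,0,0,-7.6,0,0,0,0,0,0,0,0])

```text
clock: 20.78
tool_pos: [596.4, 197.3, 376.1]
tool_rot: [0.002, 0.833, 0.553, 0.001]
ft_force: [-2.2, -1.8, 4.4]
opening: 15.8
```

Call:
drive_tool(motion=[0,0,-0.06,0,0,0,0,0,0,-0.06,0,0,0,0])

```text
clock: 21.02
tool_pos: [596.4, 197.3, 383.6]
tool_rot: [0.002, 0.834, 0.552, 0.001]
ft_force: [-1.6, -1.0, 3.3]
opening: 15.6
```

```bash
python3 -c "
from h import *
yaw()"
```

```text
yaw 67.0 tilt z [ 0.0029 -0.0019] pos [596.4 197.3 383.6] F [-1.6 -1.   3.3] M [-0.3   0.41  0.06] j6 -1.03 op 15.6 t 21.02
t 21.02 pos [596.4 197.3 383.6] j [ 0.14  0.21  1.63 -0.    1.29 -1.03] F [-1.6 -1.   3.3] M [-0.3   0.41  0.06] op 15.6
 shift/60 [ 0.008 -0.01  -0.   ] rv [0.19 0.03 0.  ]
```

Call:
drive_tool(motion=[0,0,-0.03,0,0,0,0])

```text
clock: 21.15
tool_pos: [596.2, 197.3, 383.8]
tool_rot: [0.001, 0.834, 0.552, 0.0]
ft_force: [2.1, -0.1, -9.6]
opening: 16.1
```

Call:
drive_tool(motion=[0,0,-0.02,0,0,0,0])

```text
clock: 21.28
tool_pos: [596.1, 197.2, 383.7]
tool_rot: [0.001, 0.834, 0.551, 0.0]
ft_force: [2.1, -1.0, -5.7]
opening: 15.7
```

It is caught at 80 mm depth: it resists being pulled up. I release it and retreat.

Call:
drive_tool(motion=[0,0,0,0,0,0,30,0,0,0,0,0,0,50,0,0,0,0,0,0,60,0,0,0,0,0,0,70,0,0,-0.4,0,0,0,70,0,0,-0.8,0,0,0,70,0,0,-0.9,0,0,0,70,0,0,-0.9,0,0,0,70])

```text
clock: 22.28
tool_pos: [595.7, 197.7, 564.0]
tool_rot: [-0.001, 0.834, 0.551, -0.003]
ft_force: [0.5, 0.2, -0.7]
opening: 70.2
```

Call:
drive_tool(motion=[-0.9,0,-0.3,0,0,0,70,-0.9,0,0,0,0,0,70,-0.9,0,0,0,0,0,70,-0.8,0,0,0,0,0,70,0,0,0,0,0,0,70])

```text
clock: 22.9
tool_pos: [510.1, 0.0, 591.5]
tool_rot: [0.003, 0.834, 0.552, 0.003]
ft_force: [0.9, 0.1, -0.3]
opening: 70.0
```

```bash
python3 - <<'E'
from h import *
c=[]
for n in("scene","side"):
    s=snap(n);W=cloud(s);d=np.linalg.norm(W[...,:2]-[596,197],axis=-1)
    m=(d<50)&(W[...,2]>195)&(W[...,2]<235);p=W[m];q=cv2.minAreaRect(p[:,:2].astype(np.float32))
    h=cv2.cvtColor(s["frame"],cv2.COLOR_BGR2HSV)
    print(n,"handle top z",np.percentile(p[:,2],[50,97]).round(1),"rect",np.round(q[0],1),np.round(q[1],1),round(q[2],1),"collar z",np.median(W[(d<26)&(W[...,2]<150)][:,2]).round(1),"rim z",np.median(W[(d>35)&(d<55)&(W[...,2]<145)][:,2]).round(1))
    T=np.linalg.inv(s["cam_to_world"])@[596,197,150,1];u=s["mtx"]@T[:3]/T[2];x,y=int(u[0]),int(u[1])
    c.append(cv2.resize(s["frame"][max(y-80,0):,:][:160,max(x-150,0):][:,:200],(400,320),interpolation=cv2.INTER_CUBIC))
cv2.imwrite("pics/end.png",np.hstack(c)); print(r.get_state()["clock"],r.get_state()["ft_force"])
E
```

```text
scene handle top z [211.9 216.3] rect [598.9 196.4] [17.3 82.1] 67.7 collar z 129.5 rim z 129.1
side handle top z [211.9 217.4] rect [595.4 200. ] [19.2 84.8] 66.9 collar z 131.6 rim z 130.5
23.0 [0.6394581  0.75165442 0.05387632]
```

View pics/end.png

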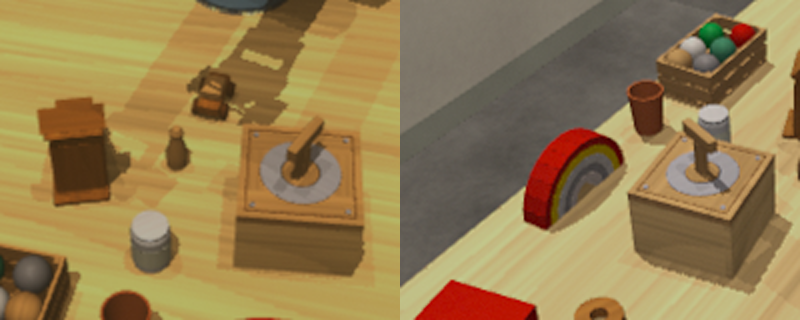

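The collar is level with the rim (about 130 mm), the handle top is at about 214 mm, and the toys look undisturbed. Handing in.

```bash
python3 -c "
from h import *
print(r.finish_job())"
```

```text
the job is handed in; nothing more can be done
None
```

The key is locked in the plinth and the job is handed in, at about 23 s of the 69 s allowed.

- **Placing:** I gripped the key by its shank, lifted it out of the rest and set it upright in the hole, then let go. It stood there free before I took it again. The first try at lowering it caught the rim, with about 33 N at the wrist. That tipped the key about 4–5° in the grip, so I straightened and re-centred it. The next descent touched the rim briefly at about 20 N, and after a small sideways shift it went in freely.
- **Locking:** I took the key by its handle and turned it at about 7 N until the foot bar sank, with the slot at about −23°. I pressed it to about 88 mm, gave it a 90° turn, and it rose to 80 mm. It held there when I pulled up with about 10 N, and then I let go.
- **Last checks:** In both fixed cameras the collar top measures 129.5–131.6 mm against 129–130.5 mm for the rim. The handle's angle is about 67°, as planned. The arm is clear of everything. The skittle, tin and car stand where they did. My last picture did not show the other toys fully, but the arm never went near them.

The two cameras differ by 1–4 mm on horizontal positions; nothing else disagreed.

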